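# Half-turn a tote and lock it on top of a packed one

## Robot

A 6-joint arm with a two-finger parallel gripper is mounted at the origin on the work surface. World frame = base frame: x ahead of the robot, y to its left, z up, the work surface at z = 0. Lengths are in mm, angles in rad, forces in N, time in s.
With the tool pointing down it reaches from about 350 to 775 mm from the base axis. Payload 7.3 kg.
Tool frame: the origin (TCP) lies midway between the tips of the shut fingers; the grasp point (between the pads) lies 19 mm behind it; x points along the fingers, y is the direction in which the jaws open and shut, and the axes are right-handed (so a half turn about x gives the same grasp; the last joint's range is limited). The gripper opens to 92 mm and grips with 3 to 60 N. Pads are 19 mm wide; open, the fingers measure 130 mm over their backs; the gripper's body (75 mm by 190 mm) begins 47 mm behind the grasp point.
Start: joints at [-1.341, 0.342, 1.524, -0, 1.275, -0.146], TCP at [192.707, -488.374, 226.741] pointing down, gripper open.
Joint ranges: [-2.53, 2.53], [-0.77, 2.02], [0.04, 2.7], [-1, 4.14], [0.28, 2.66], [-3.11, 3.11]. Speed limits (rad/s): [2.57, 2.57, 3.14, 3.14, 3.14, 3.14].

## Interface

Orientations are given as [roll, pitch, yaw] about the fixed x, y, z axes, in that order (R = Rz(yaw) Ry(pitch) Rx(roll)).
In Python, from plant import bot gives the robot as it stands. The module is installed in compiled form; this text tells all that it offers.
- The arm moves only by the shell command python3 -m handwheel 'ROWS' [OPENING]. ROWS is JSON, a list that holds one entry, the list of rows, each a list of 4 numbers: the shift along the tool's x, y, z in cm, then the turn about the tool's x in rad. A call has 1 to 8 rows; each row shifts and turns the commanded pose from where the row before left it, along the tool's axes as they then stand; what a row does not reach is not made up. A row lasts 1/12 s, in which the tool goes at most 41.7 mm and 7.16 degrees, less where a joint would pass 70% of its speed; a pose out of reach is approached as far as the arm can. A call is refused whole if a number of a shift passes 4.17 or a number of a turn 0.125, either way. A call with a gripper value outside its range is refused whole. OPENING is the opening, from 0 (shut) to 1 (fully open), set as the call begins (- or left out, the last holds). The fingers move at their own pace and stop on an object; the grip force is fixed at half the most. Time passes only in rows, so rows that do not move let the fingers close. It gives the time, the measured TCP pose, the force and the opening at its end, in the units of the state.
- bot.get_obs(): the state, without advancing time (a new reading comes with each control period).
- bot.capture(name): name is "side" or "top" or "wrist"; returns (picture, depth): 420x560x3 uint8, red, green, blue; 420x560 float32, mm along the optical axis (not along the pixel's ray), 0 where there is no reading.
- bot.camera_model(name): a dict with "fx", "fy", "cx", "cy" (pixels), "position" and "rotation" of the camera in the world. Camera axes: x right, y down, z forward; pixel columns grow to the right and rows downward; lengths in mm; the calibration is good to about 2 mm. A picture is of the moment at which its call begins: read the wrist's pose just before it. camera_model takes no time and is no camera call; for the wrist camera it gives the pose at the moment of the call.
- bot.close_job(): hands the job in, once; it reports no verdict.
Trained networks look in the newest picture that a camera, given by its name, has taken for a name from the list of things; names that differ only in an ending like _2 or _b are one class to them, and where a whole thing is asked for, a point or a joint stands for the part that bears it (a point fixed in the world has none). Each returns a list of dicts, best first, with "conf" (0 to 1); they miss things now and then, are a little off and sometimes report something else, mostly with a low value. They report only what shows in the picture. A call takes as long as a camera call.
- bot.find_in(camera, label): "bbox" ([left, top, width, height] in pixels, round what is visible of it).
- bot.spot_point(camera, label): "point" ([column, row] in pixels: a listed point, or the origin of a listed thing).
The state is a dict: "time": time; "joint_positions": joint angles; "dq": joint speeds; "tau": joint torques, N m; "tool_pos": TCP position; "tcp_rot": TCP orientation; "contact_force": force on the tool from outside, world axes, zero at the start; "moment": the same for the moment, N m; "grip_width": finger opening in mm.
Only numpy, scipy, OpenCV 4.12 (cv2) and the standard library are available. Lean on these libraries where they do the work, as an engineer would, in place of code of your own. Each camera call takes 0.05 s, during which the arm holds its last target.

## Task

The loose empty tote is the same stack-nest kind as the packed one in its docking angles; set down the same way round it would drop inside and crush the cartons, so turn it half a turn and stack it instead: let its four lugs down into the lipped slots in the packed tote's rim, then slide it along under the lips as far as it goes. Push it firmly home against the stops, leaning on it for a moment with about 1.5 kg of push, and use no more than 2.5 kg of force between the totes at any moment. Let go and leave it level and locked there, without touching the cartons or shifting the calculator, the mouse and the tape dispenser.

Things in the scene. Friction and masses are not known exactly. Their poses are not given: they have to be found in the camera images.
- tote: loose empty tote: plain grey plastic, open top, 220 x 144 mm at the rim, 75 mm high, 0.27 to 0.5 kg. Origin: centre of its underside; x along its length, y across, z up. The end with the small card holder is its +x end. Walls slope in to a 154 x 112 mm foot
- rim (a point): on the loose tote's rim at the middle of its +y side: x = 0, y = 68, z = 75 mm in its frame. An upright rim band 8 mm thick runs from 50 to 75 mm height (outer faces x = +-110, y = +-72), good to grip from above: the two end bands are whole from y = -72 to 72, the side bands are whole from x = -25 to 23
- lug (a point): centre of one of the loose tote's four lugs, small blocks sticking out sideways near the foot: x = 76, y = 66, z = 8 mm in its frame. Lugs are 14 mm long in x, centred at x = 76 and x = -36 on both sides, reach out to y = +-74 mm and stand from 4 to 12 mm above the underside
- card (a point): middle of the card holder on the loose tote, at x = 112, y = 0, z = 62 mm in its frame
- packed: packed tote: same shape, size and colour as the loose one, same frame, card holder at its +x end, fixed on the desk in docking angles. It holds two cartons, tops 46 mm above the desk. Both side bands have nest channels, open from the rim down to 24 mm height, at x = 65..87 and -47..-25 mm: lugs of a tote set the same way round drop through them
- slot (a point): floor centre of one opening of the packed tote's stack slots: x = 48, y = 68, z = 60 mm in its frame. Each side band has two slots, floor at 60 mm: openings x = -75..-53 and 37..59 mm, from which the slot runs 14 mm on to -x under a lip (underside at 71 mm, 3 mm over a lug), ending at a rigid stop at x = -89 and 23 mm
- entry (a point): where the underside centre of the turned tote is when its lugs stand on the slot floors in the middle of the openings (give or take 4 mm along x, 3 mm across): x = 12, y = 0, z = 56 mm in the packed tote's frame, same axes. The tote then slides 18 mm to the packed tote's -x
- home (a point): where the underside centre of the turned tote is when its lugs touch the rigid stops under the lips: x = -6, y = 0, z = 56 mm in the packed tote's frame, same axes; 18 mm to -x of entry
- carton0: a cardboard carton in the packed tote, 62 x 85 x 42 mm, origin centre of its underside
- carton1: the other carton in the packed tote, the same
- calculator: desk calculator lying on the desk, 140 x 85 x 18 mm, origin centre of its underside
- mouse: computer mouse on the desk, 90 x 56 x 32 mm, origin centre of its underside
- tape: tape dispenser on the desk, 150 x 60 x 100 mm, origin centre of its underside

How it is judged:
By the outcome, as a careful person would: the job done as asked, in the order asked, and still so for the second after the job is handed in, with the robot touching nothing.
It also fails if it takes over 61 s, if anything falls off the work surface, if the arm or the gripper's body presses on something with over 40 N, if the wrist force passes 120 N, or if a joint passes its speed limit or range.

## Working session

There is one attempt and no reset: what is moved stays moved. The work goes in short steps, Python scripts to look and compute and a shell command to move; the robot and the scene stay as the last step left them, time stands still between calls to the robot, and variables do not carry over. Pictures are saved under pics/ and viewed, and the job is handed in when it is done.

```bash
mkdir -p pics
python3 - <<'E'
from plant import bot
import cv2
o=bot.get_obs()
print({k:o[k] for k in o})
for n in("side","top","wrist"):
    p,d=bot.capture(n); cv2.imwrite(f"pics/{n}0.png",p[:,:,::-1])
    m=bot.camera_model(n); print(n,m)
    for l in ("tote","packed"):
        print(l,bot.find_in(n,l)[:3])
    for l in ("rim","card","lug","slot","entry","home"):
        print(l,[(x['point'],round(x['conf'],2)) for x in bot.spot_point(n,l)[:4]])
E
```

```text
{'time': 0.0, 'joint_positions': array([-1.34098371e+00,  3.42693360e-01,  1.52502162e+00, -4.20434825e-06,
        1.27539407e+00, -1.46024620e-01]), 'dq': array([ 0.00073304, -0.00033939, -0.00119889,  0.00051087, -0.00126111,
        0.00024847]), 'tau': array([-1.98570298e-03, -4.31247675e+01, -2.44218439e+01,  7.17400247e-02,
        5.59888990e-02, -8.35908418e-05]), 'tool_pos': array([ 192.61542462, -487.95028759,  226.0585967 ]), 'tcp_rot': array([-1.71416968,  1.56927992,  1.80326143]), 'contact_force': array([-0.54256717, -1.02253007,  0.41615406]), 'moment': array([ 0.02743303,  0.05547531, -0.03659552]), 'grip_width': 91.9792295907159}
side {'fx': 435.4953722082246, 'fy': 435.4953722082246, 'cx': 276.9970697083128, 'cy': 205.92515235978965, 'position': array([ 33.08857996, 718.85880956, 786.29116698]), 'rotation': array([-2.2792442 , -0.00982807, -2.43764619])}
tote [{'bbox': [309.8, 139.1, 87.2, 61.6], 'conf': 0.68}]
packed [{'bbox': [188.7, 197.7, 111.3, 97.9], 'conf': 0.72}]
rim [([335.1, 169.3], 0.76), ([183.7, 320.8], 0.52)]
card [([324.9, 148.3], 0.63)]
lug [([315.9
[... 403 characters left out ...]
 90.7, 119.3], 'conf': 0.75}]
packed [{'bbox': [184.1, 170.4, 92.3, 118.1], 'conf': 0.81}, {'bbox': [307.5, 161.9, 54.1, 70.0], 'conf': 0.36}]
rim [([405.0, 240.5], 0.84)]
card [([442.8, 190.1], 0.95)]
lug [([404.8, 211.1], 0.83), ([230.8, 231.5], 0.2)]
slot [([197.8, 200.5], 0.55), ([443.4, 193.1], 0.45), ([228.2, 223.6], 0.3)]
entry [([225.9, 223.3], 0.7)]
home [([228.9, 234.6], 0.9)]
wrist {'fx': 334.9041457700649, 'fy': 334.9041457700649, 'cx': 279.79170984729376, 'cy': 206.7543770487631, 'position': array([ 264.36368667, -459.35174159,  384.93406161]), 'rotation': array([ 2.84662157e+00, -4.98150698e-04, -1.19498397e+00])}
tote []
packed []
rim []
card []
lug []
slot []
entry []
home []
```

View pics/top0.png

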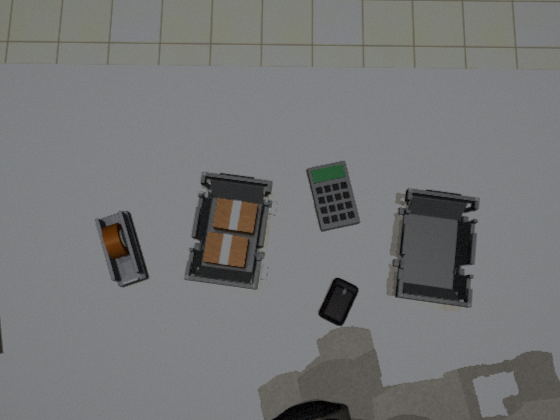

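View pics/side0.png

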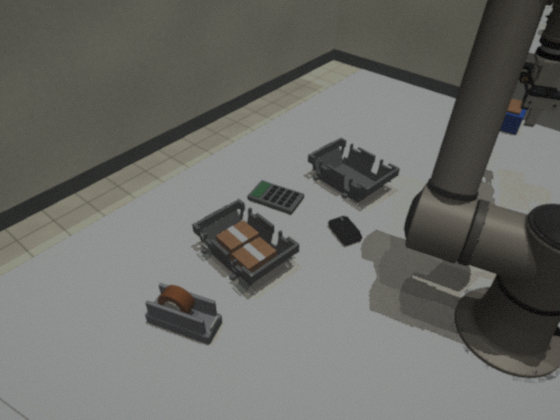

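```bash
cat > h.py <<'E'
import numpy as np,cv2
from scipy.spatial.transform import Rotation as R
def rot(m):
    r=np.asarray(m['rotation']); return R.from_euler('xyz',r).as_matrix()
def cloud(d,m):
    v,u=np.mgrid[:d.shape[0],:d.shape[1]]
    P=np.stack([(u-m['cx'])/m['fx']*d,(v-m['cy'])/m['fy']*d,d],-1)
    return P@rot(m).T+m['position']
def ray(m,px,z):
    r=rot(m)@np.array([(px[0]-m['cx'])/m['fx'],(px[1]-m['cy'])/m['fy'],1]); p=m['position']
    return p+r*(z-p[2])/r[2]
E
python3 - <<'E'
from h import *
from plant import bot
p,d=bot.capture("top");m=bot.camera_model("top");W=cloud(d,m)
np.savez("top0.npz",p=p,d=d,W=W)
print("desk z",np.median(W[100:160,300:420,2]))
for n,bb in(("tote",(385,182,485,315)),("packed",(178,165,282,295))):
    w=W[bb[1]:bb[3],bb[0]:bb[2]].reshape(-1,3)
    k=(w[:,2]>66)&(w[:,2]<85); q=w[k]
    (c,s,a)=cv2.minAreaRect(q[:,:2].astype(np.float32)); print(n,k.sum(),np.median(q[:,2]),c,s,a)
for l,z in (("rim",75),("card",62),("lug",8),("slot",60),("entry",56),("home",56)):
    for x in bot.spot_point("top",l)[:2]: print(l,round(x['conf'],2),ray(m,x['point'],z).round(1))
for l,z in (("calculator",9),("mouse",16),("tape",50)):
    for x in bot.find_in("top",l)[:1]:
        b=x['bbox'];print(l,x['conf'],ray(m,(b[0]+b[2]/2,b[1]+b[3]/2),z).round(1))
for n in("tote","packed","carton0","calculator","mouse","tape"):
    for x in bot.spot_point("top",n)[:2]: print(n,round(x['conf'],2),ray(m,x['point'],0).round(1))
b=(178,165,480,315)
c=cv2.resize(p[160:320,175:290],None,fx=3.6,fy=3.6,interpolation=2)[:,:,::-1]
e=cv2.resize(p[160:320,385:490],None,fx=3.6,fy=3.6,interpolation=2)[:,:,::-1]
im=np.clip(np.hstack([c,e])*1.5,0,255).astype(np.uint8);cv2.imwrite("pics/totes.png",im);print(im.shape)
E
```

```text
desk z 0.24765943006536872
tote 1339 74.99972649562301 (531.9701538085938, -214.0941162109375) (145.73123168945312, 224.64247131347656) 82.64644622802734
packed 1228 75.03476838558322 (561.2691650390625, 205.08404541015625) (144.5160675048828, 224.20608520507812) 83.04854583740234
rim 0.71 [ 541.8 -147.2   75. ]
card 0.57 [ 643.  -231.7   62. ]
lug 0.92 [ 613.6 -159.9    8. ]
slot 0.57 [575.9 207.5  60. ]
entry 0.62 [574.4 203.4  56. ]
entry 0.17 [ 544.4 -150.9   56. ]
home 0.88 [549.2 211.6  56. ]
calculator 0.74 [642.3 -13.4   9. ]
mouse 0.64 [420.9 -21.1  16. ]
tape 0.78 [519.2 424.9  50. ]
tote 0.63 [ 531.3 -217.7    0. ]
tote 0.54 [597.6 203.9   0. ]
packed 0.74 [565.1 208.5   0. ]
carton0 0.62 [597.6 207.1   0. ]
carton0 0.61 [520.3 206.9   0. ]
calculator 0.6 [649.1 -13.    0. ]
calculator 0.23 [567.7 211.1   0. ]
mouse 0.88 [426.6 -25.6   0. ]
mouse 0.43 [519.5 214.5   0. ]
tape 0.93 [519.3 428.    0. ]
(576, 792, 3)
```

View pics/totes.png

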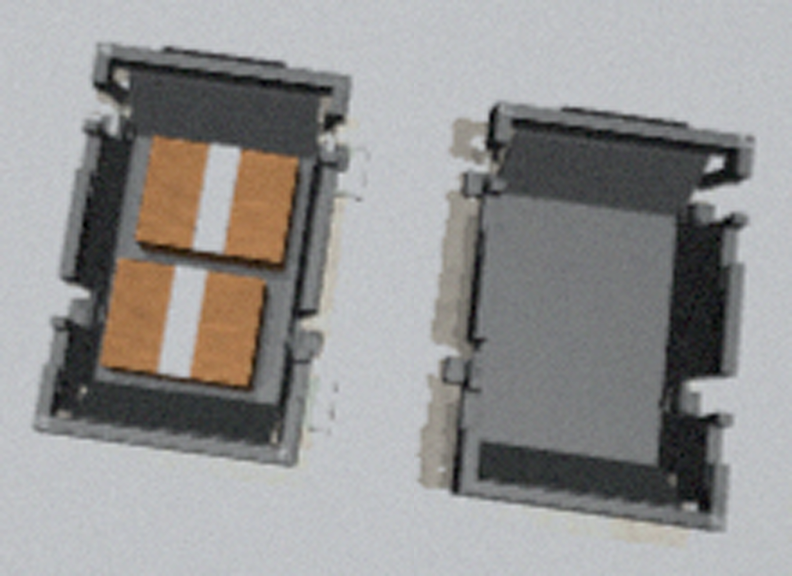

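Run:
```python
from h import *
from plant import bot
from scipy.optimize import minimize
o=bot.get_obs();M=R.from_euler('xyz',o['tcp_rot']).as_matrix();print(M.round(3))
W=np.load("top0.npz")['W']
# refined fit of rim template: points z 70..79, distance to rim band region
def fit(bb,x0):
    w=W[bb[1]:bb[3],bb[0]:bb[2]].reshape(-1,3);q=w[(w[:,2]>70)&(w[:,2]<80)][:,:2]
    def cost(s):
        c,sn=np.cos(s[2]),np.sin(s[2]);d=q-s[:2];x=d[:,0]*c+d[:,1]*sn;y=-d[:,0]*sn+d[:,1]*c
        a=np.abs(np.abs(x)-106);b=np.abs(np.abs(y)-68)
        return np.minimum(np.minimum(a,b),8).__pow__(2).mean()
    r=min((minimize(cost,np.array(x0)+[dx,dy,da],method='Nelder-Mead',options=dict(xatol=1e-3,fatol=1e-5)) for dx in(-3,0,3) for dy in(-2,2) for da in(-.02,.02)),key=lambda r:r.fun)
    return r.x,r.fun,np.degrees(r.x[2])
for n,bb,x0 in(("tote",(385,182,485,315),(532,-214,-.128)),("packed",(178,165,282,295),(561,205,-.122))):
    x,f,a=fit(bb,x0);print(n,x.round(3),f,a)
    c,s=np.cos(x[2]),np.sin(x[2]); T=np.array([[c,-s],[s,c]])
    print(" +y side mid",x[:2]+T@[0,68]," home",x[:2]+T@[-6,0]," entry",x[:2]+T@[12,0])
```

```text
[[ 0.     0.367 -0.93 ]
 [-0.    -0.93  -0.367]
 [-1.     0.     0.   ]]
tote [ 5.29788e+02 -2.13374e+02 -1.28000e-01] 7.4889694511177005 -7.326140991969891
 +y side mid [ 538.45926945 -145.92957605]  home [ 523.83708548 -212.60934612]  entry [ 541.69014008 -214.9046547 ]
packed [ 5.59282e+02  2.05085e+02 -1.23000e-01] 7.057080122213408 -7.0532331986108305
 +y side mid [567.63230279 272.57021371]  home [553.32788854 205.82155281]  entry [571.19167345 203.61130653]
```

```bash
python3 -m handwheel '[[[0,0,0,0.1],[0,0,0,0.1],[0,0,0,0.1],[0,0,0,0.1],[0,0,0,0.103],[0,-2.0,-1.5,0],[0,-2.0,-1.5,0],[0,-2.0,-1.5,0]]]' 1 && python3 -m handwheel '[[[0,-2.5,-2,0],[0,-2.5,-2,0],[0,-2.5,-2,0],[0,-2.5,-2,0],[0.3,-2.5,-2,0],[0.3,-2.5,-2,0],[0.3,-2.5,-2,0],[0.3,-2.5,-2,0]]]' && python3 -m handwheel '[[[0.3,-2.5,-2,0],[0.3,-2.5,-2,0],[0.3,-2.5,-2,0],[0.3,-2.0,-1.5,0],[0.5,-1.8,-1.2,0],[0.5,-1,-0.74,0],[0,0,0,0],[0,0,0,0]]]'
python3 - <<'E'
from h import *
from plant import bot
o=bot.get_obs();print(o['tool_pos'],o['joint_positions'].round(3),o['contact_force'].round(2))
p,d=bot.capture("wrist");m=bot.camera_model("wrist");W=cloud(d,m);np.savez("w1.npz",p=p,d=d,W=W)
cv2.imwrite("pics/w1.png",p[:,:,::-1]);print(m)
E
```

```text
time: 2.82
tool_pos: [245.2, -434.0, 226.6]
tcp_rot: [-2.114, 1.571, 0.9]
contact_force: [-0.1, -0.8, 0.5]
grip_width: 91.9
time: 3.48
tool_pos: [430.0, -255.2, 214.8]
tcp_rot: [2.46, 1.57, -0.809]
contact_force: [0.2, 0.1, 0.0]
grip_width: 91.4
time: 4.15
tool_pos: [537.9, -146.4, 192.2]
tcp_rot: [0.187, 1.569, -3.08]
contact_force: [-0.6, -1.5, 0.1]
grip_width: 91.7
[ 537.92587503 -146.42639701  192.24201001] [-4.030e-01  4.310e-01  1.486e+00 -1.000e-03  1.226e+00  1.294e+00] [-0.56 -1.53  0.1 ]
{'fx': 334.9041457700649, 'fy': 334.9041457700649, 'cx': 279.79170984729376, 'cy': 206.7543770487631, 'position': array([ 614.38075428, -156.77055986,  350.74932776]), 'rotation': array([ 2.84623769e+00, -1.13381668e-03, -1.69799905e+00])}
```

View pics/w1.png

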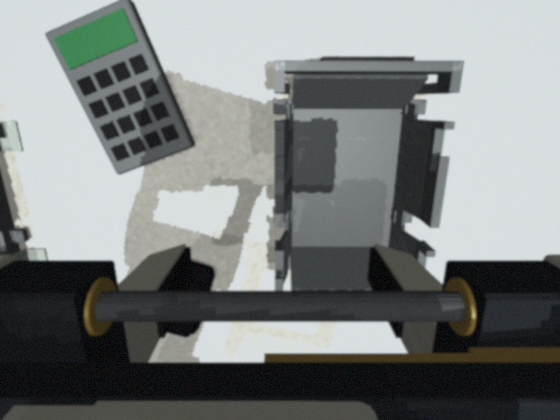

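```bash
cat >> h.py <<'E'
from scipy.optimize import minimize
def rimpts(W,c,yaw,z0,z1,hx=118,hy=80):
    w=W.reshape(-1,3);w=w[np.isfinite(w).all(1)&(w[:,2]>z0)&(w[:,2]<z1)]
    q=w[:,:2]-c; x=q[:,0]*np.cos(yaw)+q[:,1]*np.sin(yaw);y=-q[:,0]*np.sin(yaw)+q[:,1]*np.cos(yaw)
    return w[(abs(x)<hx)&(abs(y)<hy)]
def edges(w,c,yaw):
    q=w[:,:2]-c; x=q[:,0]*np.cos(yaw)+q[:,1]*np.sin(yaw);y=-q[:,0]*np.sin(yaw)+q[:,1]*np.cos(yaw)
    out={}
    for nm,u,v,h,lim in(("+x",x,y,106,60),("-x",-x,y,106,60),("+y",y,x,68,22),("-y",-y,x,68,22)):
        k=(abs(v)<lim)&(abs(u-h)<9)
        if k.sum()>8:
            f=np.polyfit(v[k],u[k],1); out[nm]=(int(k.sum()),round(np.median(u[k])-h,2),round(float((np.percentile(u[k],3)+np.percentile(u[k],97))/2-h),2),round(float(np.degrees(f[0])),2),round(float(np.median(w[k][:,2])),1))
    return out
E
python3 - <<'E'
from h import *
for f in("w1.npz","top0.npz"):
    W=np.load(f)['W'];c=np.array([529.8,-213.4]);a=-.128
    print(f,edges(rimpts(W,c,a,70,80),c,a))
W=np.load("top0.npz")['W'];c=np.array([559.3,205.1]);a=-.123
print("packed",edges(rimpts(W,c,a,70,80),c,a))
E
```

```text
w1.npz {'+x': (2302, np.float64(0.37), 0.95, 0.05, 75.6), '+y': (461, np.float64(0.11), 0.04, -0.82, 75.9), '-y': (633, np.float64(-1.38), -0.24, 0.18, 75.8)}
top0.npz {'+x': (306, np.float64(-0.18), 1.06, 0.15, 75.0), '-x': (255, np.float64(0.25), 0.01, -0.01, 75.6), '+y': (100, np.float64(0.18), -0.25, 0.25, 75.7), '-y': (106, np.float64(-0.18), 0.27, 0.19, 75.2)}
packed {'+x': (294, np.float64(-0.11), 1.08, 0.23, 74.6), '-x': (248, np.float64(0.18), 0.04, 0.03, 75.4), '+y': (94, np.float64(-0.08), -0.06, 0.44, 75.2), '-y': (89, np.float64(0.07), -0.12, -0.8, 75.3)}
```

```bash
python3 -m handwheel '[[[2,0,0,0],[2,0,0,0],[2,0,0,0],[2,0,0,0],[2,0,0,0],[2,0,0,0],[1.4,0,0,0],[0.8,0,0,0]]]' && python3 -m handwheel '[[[0,0,0,0],[0,0,0,0],[0,0,0,0],[0,0,0,0],[0,0,0,0],[0,0,0,0],[0,0,0,0],[0,0,0,0]]]' 0
```

```text
time: 4.87
tool_pos: [536.8, -147.6, 49.4]
tcp_rot: [-0.107, 1.569, 2.906]
contact_force: [-1.4, 0.6, -0.0]
grip_width: 92.0
time: 5.53
tool_pos: [538.4, -146.4, 50.9]
tcp_rot: [2.652, 1.57, -0.617]
contact_force: [0.4, -0.8, 0.2]
grip_width: 43.0
```

```bash
python3 -m handwheel '[[[0,0,0,0],[0,0,0,0],[0,0,0,0],[-0.2,0,0,0],[-0.3,0,0,0],[-0.5,0,0,0],[-1,0,0,0],[0,0,0,0]]]'
```

```text
time: 6.2
tool_pos: [539.1, -146.7, 72.5]
tcp_rot: [2.884, 1.568, -0.385]
contact_force: [2.1, -0.2, -4.4]
grip_width: 7.7
```

```bash
cat > look.py <<'E'
import sys
from h import *
from plant import bot
o=bot.get_obs();print(o['time'],o['tool_pos'].round(1),'F',o['contact_force'].round(2),'M',o['moment'].round(3),'grip',round(o['grip_width'],2),'q',o['joint_positions'].round(2))
M=R.from_euler('xyz',o['tcp_rot']).as_matrix();print('tool y ang',round(np.degrees(np.arctan2(M[1,1],M[0,1])),2),'tilt',M[:,0].round(4))
for n in sys.argv[2:]:
    p,d=bot.capture(n);m=bot.camera_model(n);W=cloud(d,m);np.savez(f"{sys.argv[1]}_{n}.npz",p=p,d=d,W=W,tp=o['tool_pos'])
    cv2.imwrite(f"pics/{sys.argv[1]}_{n}.png",np.clip(p[:,:,::-1].astype(int)*1.3,0,255).astype(np.uint8))
E
python3 look.py a side wrist
```

```text
6.2 [ 539.1 -146.7   72.5] F [ 2.13 -0.24 -4.36] M [ 0.342 -0.088  0.012] grip 7.66 q [-0.4   0.57  1.63  0.    0.94  1.3 ]
tool y ang -97.29 tilt [ 2.3e-03 -9.0e-04 -1.0e+00]
```

View pics/a_wrist.png

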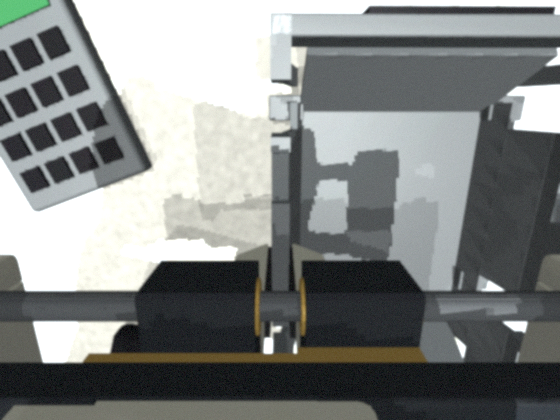

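View pics/a_side.png

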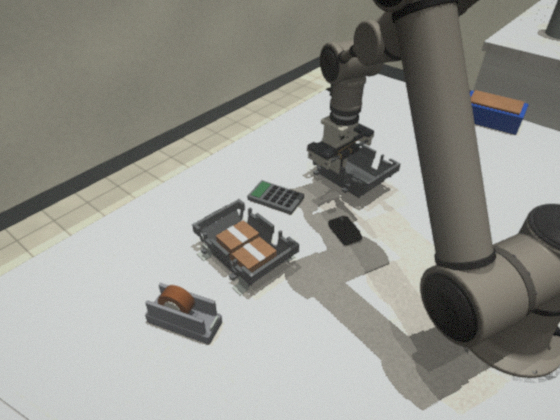

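```bash
python3 -m handwheel '[[[-0.6,0,0,0],[-1.2,0,0,0],[-1.8,0,0,0],[-2,0,0,0],[-1.8,0,0,0],[-1.4,0,0,0],[-0.8,0,0,0],[-0.4,0,0,0]]]'; python3 -m handwheel '[[[0,0,0,0],[0,0,0,0]]]'; python3 look.py b wrist top
cat > rimz.py <<'E'
import sys
from h import *
# usage f cx cy yawdeg ztop
f=sys.argv[1];c=np.array([float(sys.argv[2]),float(sys.argv[3])]);a=np.radians(float(sys.argv[4]));z=float(sys.argv[5])
W=np.load(f)['W'];w=rimpts(W,c,a,z-9,z+9);print(f,edges(w,c,a))
q=w[:,:2]-c; x=q[:,0]*np.cos(a)+q[:,1]*np.sin(a);y=-q[:,0]*np.sin(a)+q[:,1]*np.cos(a)
k=(np.abs(np.abs(x)-106)<4)&(abs(y)<60)|(np.abs(np.abs(y)-68)<4)&(abs(x)<22)
A=np.c_[x,y,np.ones(len(x))][k]
zz=w[k,2]
for i in range(4):
    s=np.linalg.lstsq(A,zz,rcond=None)[0];r=zz-A@s;g=abs(r)<2.0 if i else abs(r)<5;A,zz=A[g],zz[g]
print("plane tilt x,y deg",np.degrees(s[:2]).round(2),"z0",s[2].round(1),len(zz))
E
python3 rimz.py b_wrist.npz 530 -214 -7.3 196; python3 rimz.py b_top.npz 530 -214 -7.3 196
```

```text
time: 6.97
tool_pos: [538.6, -146.6, 171.9]
tcp_rot: [2.858, 1.569, -0.411]
contact_force: [1.3, -0.2, -4.1]
grip_width: 7.5
time: 7.13
tool_pos: [537.8, -146.3, 170.0]
tcp_rot: [-0.23, 1.569, 2.784]
contact_force: [-0.4, -0.4, -4.6]
grip_width: 8.0
7.1333 [ 537.8 -146.3  170. ] F [-0.41 -0.36 -4.62] M [ 0.339 -0.028  0.017] grip 8.04 q [-0.4   0.45  1.52 -0.    1.17  1.3 ]
tool y ang -97.29 tilt [-1.3e-03  5.0e-04 -1.0e+00]
b_wrist.npz {'+x': (6524, np.float64(-1.01), -0.43, -0.15, 188.8), '+y': (1461, np.float64(0.02), 0.1, -0.09, 189.9)}
plane tilt x,y deg [-0.13  0.54] z0 189.0 6260
b_top.npz {'-y': (52, np.float64(0.19), 0.06, -1.4, 188.5)}
plane tilt x,y deg [-1.17  8.79] z0 199.0 42
```

View pics/b_top.png

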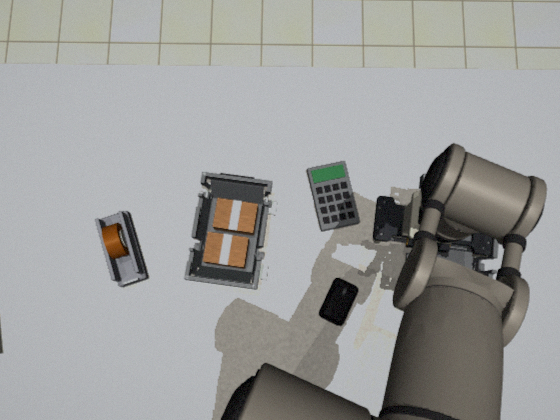

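```bash
python3 -m handwheel '[[[0,0,0,-0.03],[0,0,0,-0.06],[0,0,0,-0.09],[0,0,0,-0.1],[0,0,0,-0.1],[0,0,0,-0.1],[0,0,0,-0.1],[0,0,0,-0.1]]]' ; python3 -m handwheel '[[[0,0,0,-0.1],[0,0,0,-0.1],[0,0,0,-0.1],[0,0,0,-0.1],[0,0,0,-0.1],[0,0,0,-0.1],[0,0,0,-0.1],[0,0,0,-0.1]]]'; python3 -m handwheel '[[[0,0,0,-0.1],[0,0,0,-0.1],[0,0,0,-0.1],[0,0,0,-0.1],[0,0,0,-0.1],[0,0,0,-0.1],[0,0,0,-0.1],[0,0,0,-0.1]]]';  python3 -m handwheel '[[[0,0,0,-0.1],[0,0,0,-0.1],[0,0,0,-0.1],[0,0,0,-0.1],[0,0,0,-0.1],[0,0,0,-0.1],[0,0,0,-0.1],[0,0,0,-0.06]]]';python3 -m handwheel '[[[0,0,0,-0.006],[0,0,0,0]]]'; python3 look.py c wrist
```

```text
time: 7.9
tool_pos: [537.7, -146.3, 169.6]
tcp_rot: [-0.878, 1.569, 2.821]
contact_force: [-1.2, -0.1, -3.4]
grip_width: 7.6
time: 8.57
tool_pos: [537.7, -146.3, 169.6]
tcp_rot: [-1.57, 1.568, 2.93]
contact_force: [-0.6, -0.1, -4.0]
grip_width: 7.5
time: 9.23
tool_pos: [537.7, -146.4, 169.7]
tcp_rot: [-2.234, 1.569, 3.065]
contact_force: [0.4, 0.3, -3.9]
grip_width: 7.9
time: 9.9
tool_pos: [537.8, -146.5, 169.7]
tcp_rot: [-2.861, 1.569, -3.085]
contact_force: [-0.0, 0.1, -3.5]
grip_width: 7.8
time: 10.07
tool_pos: [538.0, -146.5, 170.0]
tcp_rot: [-2.933, 1.57, 3.126]
contact_force: [1.0, 0.2, -3.2]
grip_width: 8.1
10.0667 [ 538.  -146.5  170. ] F [ 0.97  0.16 -3.25] M [-0.192 -0.262 -0.117] grip 8.07 q [-0.4   0.45  1.52 -0.    1.17 -1.75]
tool y ang 77.16 tilt [-0.0013  0.     -1.    ]
```

View pics/c_wrist.png

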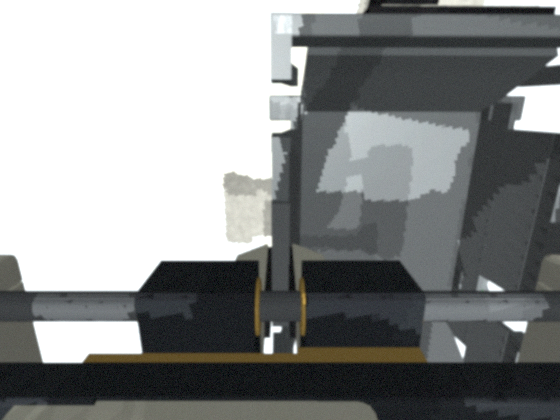

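```bash
python3 -m handwheel '[[[0,0,0,-0.05],[0,0,0,-0.051],[0,0.4,0,0],[0,0.8,-0.05,0],[0,1.2,-0.05,0],[0,1.6,-0.05,0],[0,1.8,-0.1,0],[0,1.8,-0.1,0]]]' ; python3 -m handwheel '[[[0,1.8,-0.1,0],[0,1.8,-0.1,0],[0,1.8,-0.1,0],[0,1.8,-0.1,0],[0,1.8,-0.1,0],[0,1.8,-0.1,0],[0,1.8,-0.1,0],[0,1.8,-0.1,0]]]'; python3 -m handwheel '[[[0,1.8,0,0],[0,1.8,0,0],[0,1.2,0,0],[0,0.8,0,0],[0,0.5,0,0],[0,0.25,0,0],[0,0,0,0],[0,0,0,0]]]';  python3 look.py d wrist top side
```

```text
time: 10.78
tool_pos: [543.9, -68.8, 170.7]
tcp_rot: [1.956, 1.571, 1.833]
contact_force: [-0.2, -1.1, -4.3]
grip_width: 7.7
time: 11.45
tool_pos: [553.1, 75.5, 170.7]
tcp_rot: [2.78, 1.57, 2.657]
contact_force: [0.1, 0.3, -3.4]
grip_width: 7.6
time: 12.12
tool_pos: [561.3, 135.8, 170.6]
tcp_rot: [-1.969, 1.57, -2.092]
contact_force: [0.3, -0.7, -3.2]
grip_width: 7.5
12.1167 [561.3 135.8 170.6] F [ 0.32 -0.69 -3.19] M [-0.203 -0.094  0.01 ] grip 7.49 q [ 0.1   0.49  1.46 -0.    1.2  -1.34]
tool y ang 82.99 tilt [-3.e-04 -5.e-04 -1.e+00]
```

View pics/d_wrist.png

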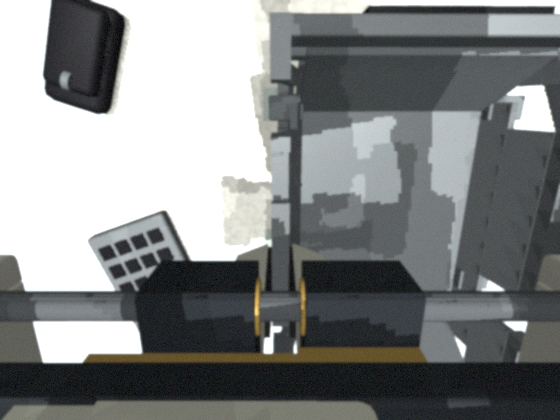

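View pics/d_top.png

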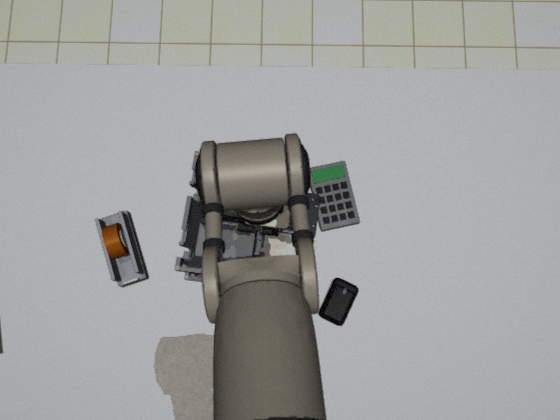

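View pics/d_side.png

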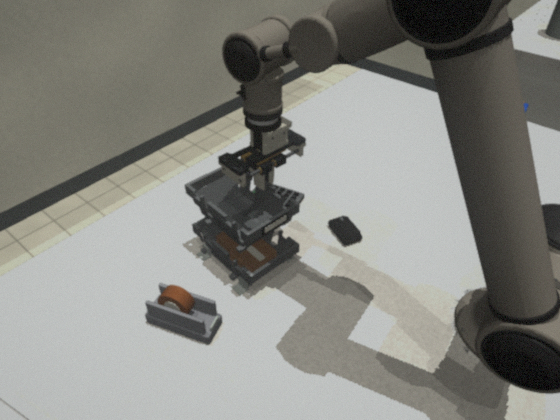

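```bash
python3 rimz.py d_wrist.npz 570.1 203.2 172.95 190; python3 rimz.py d_top.npz 570.1 203.2 172.95 190;python3 rimz.py d_side.npz 570.1 203.2 172.95 190; python3 rimz.py b_wrist.npz 528.7 -213.9 -7.3 190
```

```text
d_wrist.npz {'+x': (7883, np.float64(2.98), 3.92, -0.36, 189.8), '+y': (1303, np.float64(0.12), 0.01, -0.55, 190.6), '-y': (64, np.float64(-4.46), -4.59, -3.06, 181.8)}
plane tilt x,y deg [0.04 0.64] z0 189.8 4681
d_top.npz {'+x': (109, np.float64(3.2), 3.51, 2.81, 189.4), '-y': (129, np.float64(-1.81), -1.34, -0.45, 189.3)}
plane tilt x,y deg [-0.12  1.41] z0 191.1 115
d_side.npz {'+x': (290, np.float64(4.89), 3.7, 0.1, 189.0), '-x': (172, np.float64(-4.48), -2.67, 0.62, 187.7), '+y': (55, np.float64(-1.27), 0.48, -21.15, 190.1), '-y': (83, np.float64(3.5), 1.31, -0.05, 188.6)}
plane tilt x,y deg [0.19 0.54] z0 189.6 212
b_wrist.npz {'+x': (8671, np.float64(0.66), 1.73, -0.95, 188.5), '+y': (1372, np.float64(0.09), 0.05, 0.29, 189.7), '-y': (44, np.float64(-4.59), -4.69, -5.75, 181.6)}
plane tilt x,y deg [-0.11  0.58] z0 189.0 6999
```

```bash
cat > rim2.py <<'E'
import sys
from h import *
c=np.array([float(sys.argv[2]),float(sys.argv[3])]);a=np.radians(float(sys.argv[4]));z=float(sys.argv[5])
for f in sys.argv[1].split(','):
    W=np.load(f)['W'];w=rimpts(W,c,a,z-2.5,z+4)
    q=w[:,:2]-c; x=q[:,0]*np.cos(a)+q[:,1]*np.sin(a);y=-q[:,0]*np.sin(a)+q[:,1]*np.cos(a)
    for nm,u,v,h,lim in(("+x",x,y,106,60),("-x",-x,y,106,60),("+y",y,x,68,22),("-y",-y,x,68,22)):
        k=(abs(v)<lim)&(abs(u-h)<10)
        if k.sum()>20: print(f,nm,k.sum(),"pct 5,50,95:",(np.percentile(u[k],[5,50,95])-h).round(2),"z",np.median(w[k][:,2]).round(1))
E
python3 rim2.py d_wrist.npz,d_top.npz,d_side.npz 570.1 203.2 172.95 190
python3 rim2.py b_wrist.npz 528.7 -213.9 -7.3 189.3
python3 rim2.py w1.npz,top0.npz 529.8 -213.4 -7.33 75.3
python3 rim2.py top0.npz,d_side.npz 559.28 205.09 -7.05 75
python3 - <<'E'
from plant import bot
import numpy as np
L=[]
for i in range(6):
    bot.capture("wrist");o=bot.get_obs();L.append(np.r_[o['tool_pos'],bot.camera_model("wrist")['position']-o['tool_pos'],o['contact_force']])
print(np.array(L).round(1))
E
```

```text
d_wrist.npz +x 7047 pct 5,50,95: [-0.57  3.47  8.79] z 189.9
d_wrist.npz +y 1093 pct 5,50,95: [-5.81  0.12  6.4 ] z 190.6
d_top.npz +x 92 pct 5,50,95: [-0.71  3.07  7.28] z 189.8
d_top.npz -y 99 pct 5,50,95: [-5.34 -1.31  2.35] z 189.9
d_side.npz +x 200 pct 5,50,95: [-1.33  3.15  8.61] z 189.7
d_side.npz -x 94 pct 5,50,95: [-6.68 -2.71  2.56] z 188.9
d_side.npz +y 32 pct 5,50,95: [-5.75 -0.16  8.16] z 190.2
d_side.npz -y 51 pct 5,50,95: [-2.15  1.85  5.43] z 189.3
b_wrist.npz +x 6671 pct 5,50,95: [-3.48  0.34  5.05] z 188.8
b_wrist.npz +y 1136 pct 5,50,95: [-5.71  0.09  5.94] z 189.7
w1.npz +x 2183 pct 5,50,95: [-4.44 -0.14  5.59] z 75.7
w1.npz +y 462 pct 5,50,95: [-3.32  0.11  3.53] z 75.9
w1.npz -y 557 pct 5,50,95: [-4.13 -0.69  3.61] z 75.9
top0.npz +x 237 pct 5,50,95: [-4.34 -0.23  5.24] z 75.7
top0.npz -x 220 pct 5,50,95: [-3.58 -0.04  3.62] z 76.0
top0.npz +y 87 pct 5,50,95: [-4.13  0.11  3.62] z 76.0
top0.npz -y 87 pct 5,50,95: [-3.85  0.18  4.46] z 75.5
top0.npz +x 228 pct 5,50,95: [-4.26 -0.14  4.86] z 75.4
top0.npz -x 219 pct 5,50,95: [-3.48  0.24  3.65] z 75.4
top0.npz +y 
[... 194 characters left out ...]
0.16  3.53] z 75.3
d_side.npz +y 57 pct 5,50,95: [-1.47  2.8   6.81] z 74.9
[[ 5.613e+02  1.357e+02  1.707e+02 -7.930e+01  9.800e+00  1.582e+02
  -5.000e-01 -6.000e-01 -3.600e+00]
 [ 5.613e+02  1.358e+02  1.707e+02 -7.930e+01  9.800e+00  1.582e+02
  -6.000e-01  8.000e-01 -3.900e+00]
 [ 5.613e+02  1.359e+02  1.707e+02 -7.930e+01  9.800e+00  1.582e+02
  -5.000e-01  1.000e-01 -2.800e+00]
 [ 5.614e+02  1.360e+02  1.707e+02 -7.940e+01  9.800e+00  1.582e+02
   0.000e+00 -0.000e+00 -4.400e+00]
 [ 5.613e+02  1.361e+02  1.707e+02 -7.930e+01  9.800e+00  1.582e+02
   1.000e-01 -2.000e-01 -3.300e+00]
 [ 5.613e+02  1.362e+02  1.707e+02 -7.940e+01  9.800e+00  1.582e+02
   1.500e+00  9.000e-01 -4.100e+00]]
```

```bash
python3 -m handwheel '[[[0,0.07,0.2,0],[0,0.07,0.2,0],[0.6,0,0,0],[0.8,0,0,0],[0.8,0,0,0],[0.8,0,0,0],[0.6,0,0,0],[0,0,0,0]]]';  python3 -m handwheel '[[[0,0,0,0],[0,0,0,0]]]';python3 look.py e wrist top side; python3 rim2.py e_wrist.npz,e_top.npz,e_side.npz 571.2 203.6 172.95 154; python3 rimz.py e_wrist.npz 571.2 203.6 172.95 154; python3 rimz.py e_side.npz 571.2 203.6 172.95 154;python3 rim2.py e_top.npz,e_side.npz 559.28 205.09 -7.05 75
```

```text
time: 13.23
tool_pos: [564.3, 137.1, 132.6]
tcp_rot: [-2.876, 1.567, -2.998]
contact_force: [-0.2, -0.4, -3.7]
grip_width: 7.5
time: 13.4
tool_pos: [565.7, 137.3, 134.9]
tcp_rot: [0.095, 1.57, -0.027]
contact_force: [-0.2, 0.2, -4.8]
grip_width: 8.0
13.4 [565.7 137.3 134.9] F [-0.17  0.21 -4.77] M [-0.169 -0.167 -0.006] grip 7.99 q [ 0.11  0.53  1.49 -0.    1.12 -1.34]
tool y ang 83.02 tilt [ 5.e-04 -0.e+00 -1.e+00]
e_wrist.npz +x 7523 pct 5,50,95: [-3.67  0.53  6.19] z 154.2
e_wrist.npz +y 1125 pct 5,50,95: [-6.05 -1.06  4.92] z 155.0
e_top.npz +x 93 pct 5,50,95: [-3.96  0.03  5.16] z 154.3
e_top.npz -y 97 pct 5,50,95: [-3.53  0.08  4.15] z 154.2
e_side.npz +x 215 pct 5,50,95: [-4.3   0.54  5.14] z 154.0
e_side.npz -x 99 pct 5,50,95: [-4.33 -0.24  4.97] z 154.1
e_side.npz +y 38 pct 5,50,95: [-8.53 -1.45  7.99] z 155.1
e_side.npz -y 59 pct 5,50,95: [-0.29  3.52  7.06] z 153.9
e_wrist.npz {'+x': (8987, np.float64(0.44), 1.63, -0.98, 154.0), '+y': (1335, np.float64(-1.06), -0.25, 0.87, 155.0), '-y': (83, np.float64(-2.91), -2.8, -3.23, 146.0)}
plane tilt x,y deg [0.04 0.71] z0 154.2 7011
e_side.npz {'+x': (321, np.float64(2.14), 1.19, -0.27, 152.9), '-x': (165, np.float64(-1.63), 0.15, 1.09, 152.5), '+y': (52, np.float64(-1.45), -0.15, -19.55, 154.6), '-y': (79, np.float64(4.76), 3.4, -0.52, 153.4)}
plane tilt x,y deg [0.17 0.42] z0 153.8 229
e_top.npz -x 54 pct 5,50,95: [-3.69 -0.24  3.55] z 75.4
e_side.npz -x 171 pct 5,50,95: [-4.5   0.17  3.36] z 75.0
e_side.npz +y 54 pct 5,50,95: [-1.96  3.02  6.67] z 75.2
```

Run:
```python
import cv2
a=cv2.imread('pics/e_side.png')[160:310,160:330];cv2.imwrite('pics/e_side_z.png',cv2.resize(a,None,fx=4,fy=4,interpolation=cv2.INTER_CUBIC))
```

View pics/e_side_z.png

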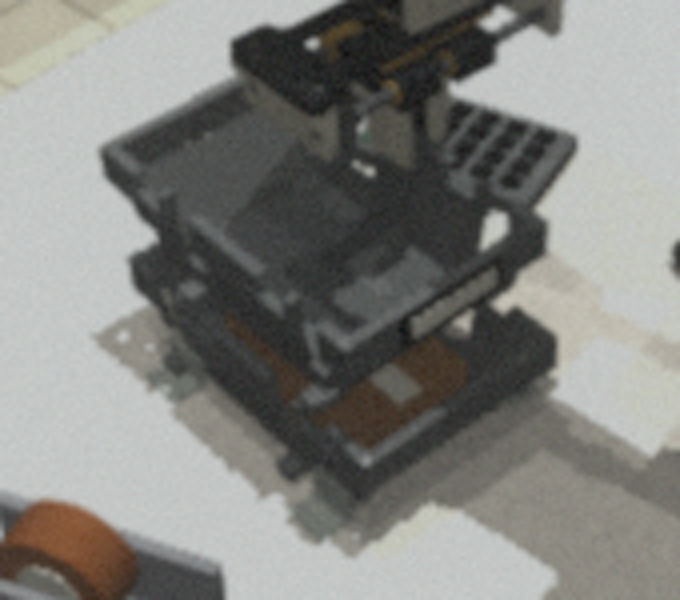

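```bash
python3 -m handwheel '[[[0.3,0,0,0],[0.4,0,0,0],[0.4,0,0,0],[0.3,0,0,0],[0.2,0,0,0],[0.1,0,0,0],[0,0,0,0],[0,0,0,0]]]'; python3 look.py f side; python3 rimz.py f_side.npz 571.2 203.6 172.95 137.5
```

```text
time: 14.22
tool_pos: [565.5, 137.2, 117.7]
tcp_rot: [-1.162, 1.571, -1.284]
contact_force: [0.4, -0.2, -3.4]
grip_width: 7.7
14.2167 [565.5 137.2 117.7] F [ 0.43 -0.22 -3.38] M [-0.13  -0.129 -0.019] grip 7.74 q [ 0.11  0.55  1.51 -0.    1.08 -1.34]
tool y ang 83.02 tilt [ 0.e+00 -1.e-04 -1.e+00]
f_side.npz {'+x': (297, np.float64(2.13), 1.23, -0.34, 135.5), '-x': (145, np.float64(-1.25), 0.07, 0.02, 135.0), '+y': (55, np.float64(-0.87), 0.09, -20.22, 137.3), '-y': (83, np.float64(5.0), 3.01, -0.81, 135.3)}
plane tilt x,y deg [0.17 0.42] z0 136.2 240
```

```bash
python3 -m handwheel '[[[0.1,0,0,0],[0.1,0,0,0],[0.1,0,0,0],[0,0,0,0]]]'; python3 -m handwheel '[[[0.1,0,0,0],[0,0,0,0]]]'; python3 look.py g
```

```text
time: 14.6
tool_pos: [565.3, 137.2, 114.5]
tcp_rot: [-2.675, 1.57, -2.797]
contact_force: [-0.2, -0.1, -3.1]
grip_width: 7.4
time: 14.77
tool_pos: [565.4, 137.2, 113.5]
tcp_rot: [-2.53, 1.571, -2.652]
contact_force: [0.4, -0.4, -3.3]
grip_width: 8.1
14.7667 [565.4 137.2 113.5] F [ 0.39 -0.38 -3.3 ] M [-0.169 -0.118 -0.02 ] grip 8.11 q [ 0.11  0.55  1.52 -0.    1.07 -1.34]
tool y ang 83.02 tilt [-2.e-04 -1.e-04 -1.e+00]
```

```bash
python3 -m handwheel '[[[0.05,0,0,0],[0.05,0,0,0],[0,0,0,0]]]'; python3 look.py g
```

```text
time: 15.02
tool_pos: [565.4, 137.2, 112.6]
tcp_rot: [-2.407, 1.571, -2.529]
contact_force: [-0.4, 0.7, -3.0]
grip_width: 7.8
15.0167 [565.4 137.2 112.6] F [-0.36  0.68 -3.04] M [-0.141 -0.107  0.025] grip 7.81 q [ 0.11  0.55  1.52 -0.    1.07 -1.34]
tool y ang 83.02 tilt [-1.e-04 -1.e-04 -1.e+00]
```

```bash
python3 -m handwheel '[[[0.05,0,0,0],[0,0,0,0],[0,0,0,0]]]'; python3 look.py g side;python3 rimz.py g_side.npz 571.2 203.6 172.95 132.5
```

```text
time: 15.27
tool_pos: [565.5, 137.3, 112.3]
tcp_rot: [-0.019, 1.571, -0.141]
contact_force: [0.4, 0.6, -3.1]
grip_width: 7.9
15.2667 [565.5 137.3 112.3] F [ 0.36  0.59 -3.08] M [-0.084 -0.16  -0.045] grip 7.94 q [ 0.11  0.55  1.52 -0.    1.07 -1.34]
tool y ang 83.02 tilt [ 2.e-04 -0.e+00 -1.e+00]
g_side.npz {'+x': (292, np.float64(2.18), 1.35, -0.39, 130.3), '-x': (147, np.float64(-1.88), 0.1, -0.08, 130.3), '+y': (58, np.float64(-1.34), 0.1, -23.98, 131.7), '-y': (77, np.float64(4.77), 3.09, 0.92, 130.6)}
plane tilt x,y deg [0.02 0.44] z0 131.3 245
```

```bash
python3 -m handwheel '[[[0.05,0,0,0],[0,0,0,0],[0,0,0,0]]]'; python3 -m handwheel '[[[0.05,0,0,0],[0,0,0,0],[0,0,0,0]]]';python3 look.py g
```

```text
time: 15.57
tool_pos: [565.6, 137.2, 111.9]
tcp_rot: [-0.092, 1.57, -0.213]
contact_force: [0.6, -0.2, -3.1]
grip_width: 7.8
time: 15.82
tool_pos: [565.6, 137.1, 111.4]
tcp_rot: [-0.247, 1.57, -0.369]
contact_force: [-0.3, -1.9, 0.1]
grip_width: 7.5
15.8167 [565.6 137.1 111.4] F [-0.28 -1.86  0.07] M [-0.237 -0.089  0.037] grip 7.53 q [ 0.11  0.55  1.52 -0.    1.07 -1.34]
tool y ang 83.02 tilt [ 5.e-04 -2.e-04 -1.e+00]
```

```bash
python3 -m handwheel '[[[0.03,0,0,0],[0,0,0,0],[0,0,0,0]]]'; python3 -m handwheel '[[[0,0,0,0],[0,0,0,0],[0,0,0,0],[0,0,0,0],[0,0,0,0],[0,0,0,0],[0,0,0,0],[0,0,0,0]]]' 0.6;python3 look.py h wrist side; python3 rimz.py h_side.npz 571.2 203.6 172.95 131;python3 rimz.py h_wrist.npz 571.2 203.6 172.95 131
```

```text
time: 16.07
tool_pos: [565.6, 137.1, 111.2]
tcp_rot: [-0.237, 1.57, -0.358]
contact_force: [0.1, -2.7, 2.3]
grip_width: 8.1
time: 16.73
tool_pos: [565.5, 137.3, 110.9]
tcp_rot: [-1.357, 1.571, -1.479]
contact_force: [0.1, -0.1, 0.1]
grip_width: 53.8
16.7333 [565.5 137.3 110.9] F [ 0.13 -0.12  0.11] M [ 0.076 -0.143  0.035] grip 53.8 q [ 0.11  0.56  1.52 -0.    1.07 -1.34]
tool y ang 83.02 tilt [ 0.e+00 -1.e-04 -1.e+00]
h_side.npz {'+x': (299, np.float64(2.07), 1.29, -0.38, 129.7), '-x': (159, np.float64(-1.7), -0.4, 0.83, 129.4), '+y': (66, np.float64(-4.83), -2.89, 0.86, 130.1), '-y': (87, np.float64(4.97), 3.04, 0.26, 130.2)}
plane tilt x,y deg [ 0.18 -0.14] z0 130.6 232
h_wrist.npz {'+x': (8980, np.float64(0.59), 1.71, -0.89, 130.7), '+y': (933, np.float64(-1.0), -1.02, -0.63, 131.2), '-y': (46, np.float64(-3.18), -3.18, -3.37, 122.6)}
plane tilt x,y deg [0.   0.06] z0 131.0 6996
```

View pics/h_wrist.png

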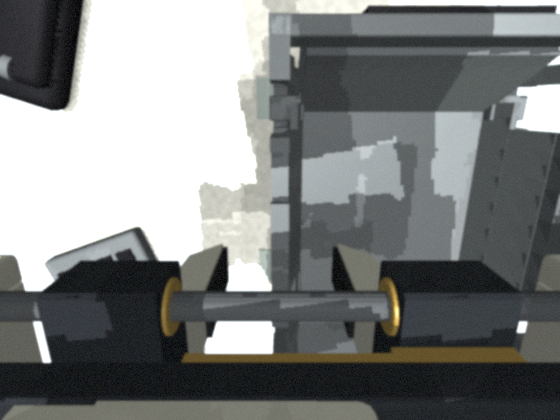

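```bash
python3 -m handwheel '[[[-0.5,0,0,0],[-1.2,0,0,0],[-1.8,0,0,0],[-1.8,0,0,0],[-1.2,0,0,0],[-0.6,0,0,0],[0,0,0,0.05],[0,0,0,0.1]]]' 0.6; python3 -m handwheel '[[[0,0,0,0.1],[0,0,0,0.1],[0,0,0,0.1],[0,0,0,0.1],[0,0,0,0.1],[0,0,0,0.1],[0,0,0,0.1],[0,0,0,0.1]]]'; python3 -m handwheel '[[[0,0,0,0.1],[0,0,0,0.1],[0,0,0,0.1],[0,0,0,0.1],[0,0,0,0.1],[0,0,0,0.1],[0,0,0,0.021],[0,1,-0.65,0]]]'; python3 -m handwheel '[[[0,1.8,-1.2,0],[0,1.8,-1.2,0],[0,1.8,-1.2,0],[0,1.8,-1.2,0],[0,1.3,-0.7,0],[0,0.85,-0.5,0],[0,0,0,0],[0,0,0,0]]]'; python3 look.py i wrist top side; python3 rim2.py i_wrist.npz,i_top.npz,i_side.npz 571.2 203.6 172.95 131
```

```text
time: 17.5
tool_pos: [565.5, 137.2, 182.4]
tcp_rot: [0.258, 1.57, -0.015]
contact_force: [-0.4, 0.4, -0.5]
grip_width: 54.9
time: 18.17
tool_pos: [565.2, 137.2, 181.6]
tcp_rot: [-1.82, 1.57, -2.896]
contact_force: [-1.0, -0.5, -0.3]
grip_width: 55.0
time: 18.83
tool_pos: [574.9, 142.0, 181.8]
tcp_rot: [-1.147, 1.569, -2.839]
contact_force: [1.0, 0.8, -0.3]
grip_width: 55.0
time: 19.5
tool_pos: [676.0, 190.6, 181.0]
tcp_rot: [-1.151, 1.569, -2.842]
contact_force: [-0.1, 1.1, 0.7]
grip_width: 55.3
19.5 [676.  190.6 181. ] F [-0.06  1.06  0.68] M [-0.097 -0.056  0.021] grip 55.29 q [ 0.17  0.71  1.02 -0.    1.41  0.29]
tool y ang -6.9 tilt [-1.3e-03 -4.0e-04 -1.0e+00]
i_wrist.npz -x 1861 pct 5,50,95: [-4.13 -0.83  2.75] z 131.5
i_wrist.npz -y 1019 pct 5,50,95: [-2.64  1.35  4.91] z 131.6
i_side.npz +x 195 pct 5,50,95: [-4.43  0.25  5.53] z 130.6
i_side.npz -x 126 pct 5,50,95: [-3.87 -0.09  4.79] z 130.7
i_side.npz +y 55 pct 5,50,95: [-7.13 -3.6   0.63] z 131.0
i_side.npz -y 61 pct 5,50,95: [-1.2   3.12  7.41] z 130.9
```

View pics/i_wrist.png

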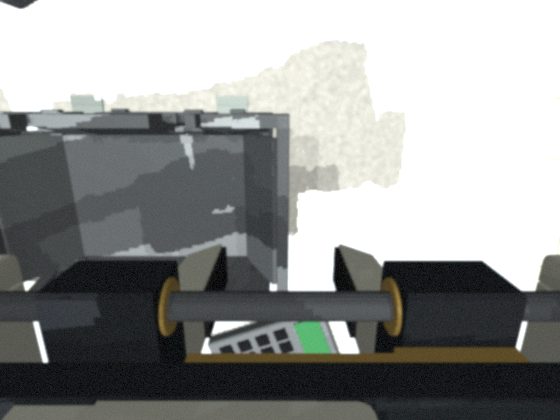

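View pics/i_top.png

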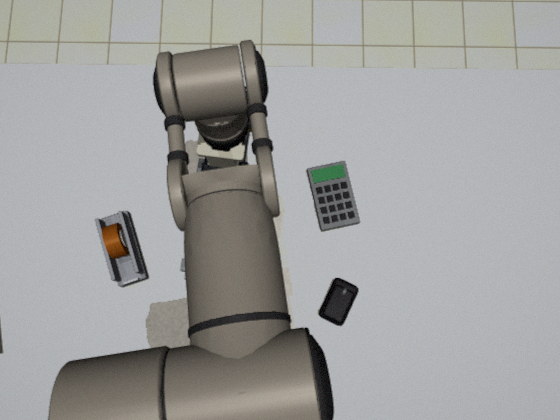

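```bash
python3 -m handwheel '[[[0.6,0,0,0],[1.2,0,0,0],[1.6,0,0,0],[1.6,0,0,0],[1.3,0,0,0],[0.7,0,0,0],[0.4,0,0,0],[0,0,0,0]]]'; python3 look.py j;  python3 -m handwheel '[[[0,0,0,0],[0,0,0,0],[0,0,0,0],[0,0,0,0],[0,0,0,0],[0,0,0,0],[0,0,0,0],[0,0,0,0]]]' 0; python3 -m handwheel '[[[0,0,0,0],[0,0,0,0],[0,0,0,0],[0,0,0,0]]]'; python3 look.py j wrist side; python3 rim2.py j_side.npz 571.2 203.6 172.95 131; python3 rimz.py j_side.npz 571.2 203.6 172.95 131
```

```text
time: 20.32
tool_pos: [675.8, 190.5, 107.2]
tcp_rot: [-1.209, 1.57, -2.901]
contact_force: [0.6, -0.1, 1.5]
grip_width: 54.9
20.3167 [675.8 190.5 107.2] F [ 0.57 -0.05  1.52] M [-0.02  -0.155 -0.041] grip 54.87 q [ 0.17  0.77  1.12 -0.    1.26  0.29]
tool y ang -6.99 tilt [-1.2e-03 -3.0e-04 -1.0e+00]
time: 20.98
tool_pos: [676.6, 190.6, 108.1]
tcp_rot: [1.621, 1.57, -0.072]
contact_force: [0.5, 0.2, -0.1]
grip_width: 7.5
time: 21.32
tool_pos: [676.6, 190.6, 108.1]
tcp_rot: [1.642, 1.57, -0.051]
contact_force: [1.8, -0.1, 0.8]
grip_width: 7.4
21.3167 [676.6 190.6 108.1] F [ 1.78 -0.09  0.76] M [-0.063 -0.379  0.031] grip 7.43 q [ 0.17  0.77  1.12 -0.    1.26  0.29]
tool y ang -6.99 tilt [ 8.e-04 -0.e+00 -1.e+00]
j_side.npz +x 187 pct 5,50,95: [-3.3   1.34  6.74] z 130.6
j_side.npz -x 68 pct 5,50,95: [-5.39 -0.23  5.27] z 130.7
j_side.npz +y 48 pct 5,50,95: [-7.31 -2.92  0.44] z 131.0
j_side.npz -y 58 pct 5,50,95: [-1.06  3.14  6.76] z 130.9
j_side.npz {'+x': (301, np.float64(2.93), 2.28, -0.18, 129.6), '-x': (112, np.float64(-2.48), -0.23, 3.46, 129.7), '+y': (74, np.float64(-5.24), -3.72, 0.01, 130.3), '-y': (83, np.float64(4.62), 2.87, -0.13, 130.1)}
plane tilt x,y deg [0.08 0.16] z0 130.6 219
```

```bash
python3 -m handwheel '[[[0,-0.1,0,0],[0,-0.2,0,0],[0,-0.2,0,0],[0,-0.1,0,0],[0,0,0,0]]]'; python3 look.py k; python3 -m handwheel '[[[0,-0.15,0,0],[0,-0.2,0,0],[0,-0.2,0,0],[0,-0.15,0,0],[0,0,0,0]]]'; python3 look.py k side;python3 rimz.py k_side.npz 558.2 205.2 172.95 131
```

```text
time: 21.83
tool_pos: [670.0, 191.4, 108.1]
tcp_rot: [0.035, 1.571, -1.658]
contact_force: [1.8, -0.7, 1.2]
grip_width: 7.6
21.8333 [670.  191.4 108.1] F [ 1.8  -0.69  1.18] M [-0.076 -0.464  0.007] grip 7.63 q [ 0.17  0.76  1.14 -0.    1.25  0.29]
tool y ang -6.98 tilt [-0.e+00 -1.e-04 -1.e+00]
time: 22.25
tool_pos: [663.0, 192.3, 108.1]
tcp_rot: [-0.828, 1.571, -2.52]
contact_force: [1.4, -0.5, 1.8]
grip_width: 8.0
22.25 [663.  192.3 108.1] F [ 1.44 -0.45  1.76] M [-0.063 -0.447  0.046] grip 7.97 q [ 0.17  0.74  1.16 -0.    1.24  0.29]
tool y ang -6.98 tilt [-1.e-04 -1.e-04 -1.e+00]
k_side.npz {'+x': (308, np.float64(3.8), 2.67, -0.16, 129.8), '-x': (113, np.float64(-3.28), -0.27, 3.66, 130.0), '+y': (78, np.float64(-5.43), -3.48, 0.63, 129.7), '-y': (84, np.float64(4.83), 2.79, -0.85, 130.6)}
plane tilt x,y deg [-0.05  0.17] z0 131.0 216
```

```bash
python3 -m handwheel '[[[0,-0.1,0,0],[0,-0.1,0,0],[0,0,0,0]]]'; python3 -m handwheel '[[[0,-0.05,0,0],[0,0,0,0]]]';python3 -m handwheel '[[[0,-0.05,0,0],[0,0,0,0]]]'; python3 look.py k
```

```text
time: 22.55
tool_pos: [661.4, 192.5, 108.0]
tcp_rot: [1.552, 1.57, -0.14]
contact_force: [3.4, 0.2, 1.8]
grip_width: 7.7
time: 22.72
tool_pos: [661.1, 192.5, 108.0]
tcp_rot: [1.582, 1.57, -0.111]
contact_force: [3.5, -0.5, 2.4]
grip_width: 7.6
time: 22.88
tool_pos: [660.5, 192.6, 108.1]
tcp_rot: [1.566, 1.57, -0.127]
contact_force: [4.0, -0.9, 2.6]
grip_width: 7.9
22.8833 [660.5 192.6 108.1] F [ 4.01 -0.88  2.65] M [-0.151 -0.835  0.057] grip 7.9 q [ 0.17  0.74  1.17 -0.    1.23  0.29]
tool y ang -6.99 tilt [ 5.e-04 -1.e-04 -1.e+00]
```

```bash
python3 -m handwheel '[[[0,-0.04,0,0],[0,0,0,0]]]'; python3 -m handwheel '[[[0,-0.04,0,0],[0,0,0,0]]]';python3 look.py k side; python3 rimz.py k_side.npz 553.3 205.8 172.95 131
```

```text
time: 23.05
tool_pos: [660.1, 192.6, 108.1]
tcp_rot: [1.565, 1.57, -0.128]
contact_force: [5.0, -0.9, 3.4]
grip_width: 8.1
time: 23.22
tool_pos: [659.7, 192.7, 108.1]
tcp_rot: [1.545, 1.57, -0.148]
contact_force: [4.8, -1.3, 2.6]
grip_width: 7.9
23.2167 [659.7 192.7 108.1] F [ 4.81 -1.25  2.58] M [-0.075 -0.881  0.014] grip 7.86 q [ 0.17  0.74  1.17 -0.    1.23  0.29]
tool y ang -6.99 tilt [ 5.e-04 -1.e-04 -1.e+00]
k_side.npz {'+x': (316, np.float64(2.19), 1.15, -0.12, 129.3), '-x': (112, np.float64(-1.81), 0.8, 2.44, 130.0), '+y': (78, np.float64(-5.41), -3.12, 0.46, 129.7), '-y': (87, np.float64(4.69), 2.95, 1.05, 130.4)}
plane tilt x,y deg [-0.01 -0.05] z0 130.6 231
```

```bash
python3 -m handwheel '[[[0,-0.04,0,0],[0,0,0,0]]]'; python3 -m handwheel '[[[0,-0.04,0,0],[0,0,0,0]]]';python3 look.py k
```

```text
time: 23.43
tool_pos: [659.5, 192.7, 108.1]
tcp_rot: [1.652, 1.57, -0.041]
contact_force: [4.8, -0.8, 3.1]
grip_width: 8.1
time: 23.6
tool_pos: [659.5, 192.7, 108.1]
tcp_rot: [1.666, 1.569, -0.027]
contact_force: [6.7, -0.5, 2.1]
grip_width: 7.6
23.6 [659.5 192.7 108.1] F [ 6.67 -0.54  2.13] M [-0.135 -1.253  0.024] grip 7.61 q [ 0.17  0.74  1.18 -0.    1.23  0.3 ]
tool y ang -7.0 tilt [ 1.9e-03 -1.0e-04 -1.0e+00]
```

```bash
python3 -m handwheel '[[[0,-0.04,0,0],[0,0,0,0]]]'; python3 -m handwheel '[[[0,-0.04,0,0],[0,0,0,0]]]';python3 look.py k
```

```text
time: 23.77
tool_pos: [659.5, 192.6, 108.1]
tcp_rot: [1.663, 1.568, -0.03]
contact_force: [8.5, -0.7, 1.9]
grip_width: 7.7
time: 23.93
tool_pos: [659.5, 192.6, 108.1]
tcp_rot: [1.682, 1.567, -0.011]
contact_force: [10.7, 0.3, 1.5]
grip_width: 7.8
23.9333 [659.5 192.6 108.1] F [10.69  0.31  1.46] M [-0.173 -1.531 -0.004] grip 7.75 q [ 0.17  0.74  1.18 -0.    1.22  0.3 ]
tool y ang -7.01 tilt [ 0.0035 -0.     -1.    ]
```

```bash
python3 -m handwheel '[[[0,-0.04,0,0],[0,0,0,0]]]'; python3 -m handwheel '[[[0,-0.04,0,0],[0,0,0,0]]]';python3 look.py k side
```

```text
time: 24.1
tool_pos: [659.5, 192.6, 108.2]
tcp_rot: [1.684, 1.566, -0.009]
contact_force: [10.8, -0.8, 0.6]
grip_width: 8.0
time: 24.27
tool_pos: [659.4, 192.6, 108.4]
tcp_rot: [1.693, 1.566, -0.0]
contact_force: [11.6, -1.7, 1.3]
grip_width: 7.9
24.2667 [659.4 192.6 108.4] F [11.63 -1.73  1.31] M [-0.213 -1.896 -0.012] grip 7.89 q [ 0.17  0.74  1.18 -0.    1.22  0.3 ]
tool y ang -7.02 tilt [ 0.0053 -0.     -1.    ]
```

```bash
python3 -m handwheel '[[[0,-0.04,0,0],[0,0,0,0]]]'; python3 -m handwheel '[[[0,-0.04,0,0],[0,0,0,0]]]';python3 look.py k side; python3 rimz.py k_side.npz 553.3 205.8 172.95 131
```

```text
time: 24.48
tool_pos: [659.4, 192.6, 108.5]
tcp_rot: [1.702, 1.565, 0.008]
contact_force: [12.9, -1.3, 0.5]
grip_width: 7.8
time: 24.65
tool_pos: [659.3, 192.6, 108.7]
tcp_rot: [1.706, 1.564, 0.013]
contact_force: [13.4, -1.8, 0.3]
grip_width: 7.4
24.65 [659.3 192.6 108.7] F [13.42 -1.85  0.27] M [-0.209 -2.215 -0.03 ] grip 7.44 q [ 0.17  0.73  1.18 -0.    1.22  0.3 ]
tool y ang -7.02 tilt [ 7.e-03  1.e-04 -1.e+00]
k_side.npz {'+x': (306, np.float64(2.52), 1.84, -0.06, 129.6), '-x': (118, np.float64(-1.69), -0.07, 1.02, 130.6), '+y': (81, np.float64(-5.09), -3.4, -0.2, 130.2), '-y': (87, np.float64(5.46), 2.86, 0.76, 130.7)}
plane tilt x,y deg [-0.15  0.05] z0 131.1 230
```

```bash
python3 -m handwheel '[[[0,-0.05,0,0],[0,0,0,0]]]'; python3 -m handwheel '[[[0,-0.03,0,0],[0,0,0,0],[0,0,0,0]]]';python3 look.py k
```

```text
time: 24.87
tool_pos: [659.3, 192.6, 108.9]
tcp_rot: [1.708, 1.563, 0.014]
contact_force: [15.5, -1.1, 0.7]
grip_width: 7.7
time: 25.12
tool_pos: [659.2, 192.6, 109.0]
tcp_rot: [1.709, 1.562, 0.016]
contact_force: [15.9, -1.7, -0.3]
grip_width: 8.3
25.1167 [659.2 192.6 109. ] F [15.87 -1.73 -0.25] M [-0.227 -2.554 -0.024] grip 8.29 q [ 0.17  0.73  1.18 -0.    1.22  0.3 ]
tool y ang -7.03 tilt [ 8.7e-03  1.0e-04 -1.0e+00]
```

```bash
python3 -m handwheel '[[[0,0,0,0],[0,0,0,0],[0,0,0,0],[0,0,0,0]]]';python3 -m handwheel '[[[0,0,0,0],[0,0,0,0],[0,0,0,0]]]'; python3 look.py k
```

```text
time: 25.45
tool_pos: [659.2, 192.7, 109.0]
tcp_rot: [1.711, 1.562, 0.018]
contact_force: [16.2, -1.0, 0.8]
grip_width: 7.7
time: 25.7
tool_pos: [659.2, 192.6, 109.0]
tcp_rot: [1.71, 1.562, 0.017]
contact_force: [15.7, -2.3, 0.6]
grip_width: 8.0
25.7 [659.2 192.6 109. ] F [15.69 -2.33  0.56] M [-0.307 -2.528  0.004] grip 8.01 q [ 0.17  0.73  1.18 -0.    1.22  0.3 ]
tool y ang -7.03 tilt [ 8.7e-03  1.0e-04 -1.0e+00]
```

```bash
python3 -m handwheel '[[[0,0.1,0,0],[0,0.1,0,0],[0,0,0,0]]]';python3 -m handwheel '[[[0,0.05,0,0],[0,0,0,0]]]'; python3 look.py l
```

```text
time: 25.95
tool_pos: [659.3, 192.6, 108.5]
tcp_rot: [1.7, 1.567, 0.007]
contact_force: [9.4, -1.6, 3.3]
grip_width: 7.7
time: 26.12
tool_pos: [659.4, 192.6, 108.3]
tcp_rot: [1.68, 1.568, -0.013]
contact_force: [8.3, -1.4, 4.1]
grip_width: 7.9
26.1167 [659.4 192.6 108.3] F [ 8.31 -1.43  4.07] M [-0.245 -1.407 -0.022] grip 7.92 q [ 0.17  0.74  1.18 -0.    1.22  0.3 ]
tool y ang -7.01 tilt [ 0.0032 -0.     -1.    ]
```

```bash
python3 -m handwheel '[[[0,0.06,0,0],[0,0.04,0,0],[0,0,0,0]]]'; python3 look.py l
```

```text
time: 26.37
tool_pos: [659.5, 192.6, 108.1]
tcp_rot: [1.603, 1.57, -0.09]
contact_force: [5.3, -0.6, 2.6]
grip_width: 7.9
26.3667 [659.5 192.6 108.1] F [ 5.29 -0.59  2.64] M [-0.195 -0.984 -0.039] grip 7.86 q [ 0.17  0.74  1.18 -0.    1.23  0.3 ]
tool y ang -7.0 tilt [ 9.e-04 -1.e-04 -1.e+00]
```

```bash
python3 -m handwheel '[[[0,0,0,0],[0,0,0,0],[0,0,0,0],[0,0,0,0],[0,0,0,0],[0,0,0,0]]]' 0.5; python3 look.py m wrist side; python3 rimz.py m_side.npz 553.3 205.8 172.95 131;python3 rimz.py m_wrist.npz 553.3 205.8 172.95 131
```

```text
time: 26.87
tool_pos: [658.4, 192.9, 107.3]
tcp_rot: [-1.3, 1.569, -2.993]
contact_force: [0.3, -0.5, -0.2]
grip_width: 42.6
26.8667 [658.4 192.9 107.3] F [ 0.35 -0.48 -0.18] M [-0.015 -0.131  0.023] grip 42.56 q [0.17 0.74 1.18 0.   1.23 0.3 ]
tool y ang -6.98 tilt [-1.8e-03 -3.0e-04 -1.0e+00]
m_side.npz {'+x': (306, np.float64(2.42), 1.6, -0.23, 129.5), '-x': (112, np.float64(-1.79), -0.47, 0.34, 129.4), '+y': (80, np.float64(-4.66), -3.04, 0.28, 129.6), '-y': (85, np.float64(5.06), 3.17, -0.09, 130.1)}
plane tilt x,y deg [ 0.11 -0.03] z0 130.4 226
m_wrist.npz {'-x': (3049, np.float64(-0.43), -0.48, -0.02, 131.3), '-y': (1529, np.float64(1.58), 1.52, -0.25, 131.3)}
plane tilt x,y deg [0.03 0.05] z0 131.4 4055
```

View pics/m_wrist.png

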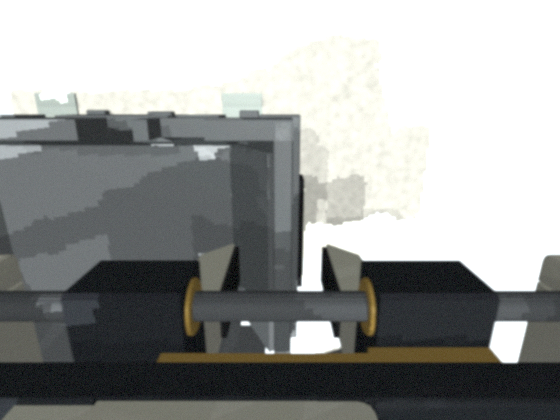

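```bash
python3 -m handwheel '[[[-0.5,0,0,0],[-1.2,0,0,0],[-1.8,0,0,0],[-2,0,0,0],[-2,0,0,0],[-2,0,0,0],[-1.5,0,0,0],[-0.8,0,0,0]]]'; python3 -m handwheel '[[[0,0,1,0],[0,0,2,0],[0,0,2.5,0],[0,0,2.5,0],[0,0,2.5,0],[0,0,2.5,0],[0,0,2.5,0],[0,0,2.5,0]]]';python3 -m handwheel '[[[0,0,2.5,0],[0,0,2.5,0],[0,0,2.5,0],[0,0,2.5,0],[0,0,2.5,0],[0,0,1.5,0],[0,0,0,0],[0,0,0,0]]]'; python3 look.py n top side; python3 rimz.py n_side.npz 553.3 205.8 172.95 131;python3 rimz.py n_top.npz 553.3 205.8 172.95 131;python3 rim2.py n_top.npz,n_side.npz 553.3 205.8 172.95 131
python3 - <<'E'
import cv2,numpy as np
a=cv2.imread('pics/n_side.png')[160:310,160:330];b=cv2.imread('pics/n_top.png')
cv2.imwrite('pics/n_z.png',np.hstack([cv2.resize(a,(453,400),interpolation=2),cv2.resize(b[150:300,170:290],(320,400),interpolation=2)]))
z=np.load('top0.npz')['p'].astype(int);y=np.load('n_top.npz')['p'].astype(int)
for n,(l,t,r,bt) in dict(calc=(300,155,365,238),mouse=(315,275,362,328),tape=(90,205,152,290)).items():
    A=z[t:bt,l:r].astype(np.float32).mean(2);B=y[t:bt,l:r].astype(np.float32).mean(2);print(n,cv2.phaseCorrelate(A,B))
E
```

```text
time: 27.63
tool_pos: [659.9, 192.9, 230.0]
tcp_rot: [1.851, 1.566, 0.159]
contact_force: [0.0, 0.7, -0.3]
grip_width: 45.6
time: 28.3
tool_pos: [636.1, 12.3, 224.9]
tcp_rot: [-1.37, 1.569, -3.063]
contact_force: [0.8, -0.2, 0.4]
grip_width: 45.8
time: 28.97
tool_pos: [619.7, -125.4, 225.3]
tcp_rot: [-2.069, 1.57, 2.52]
contact_force: [0.6, 0.5, 1.0]
grip_width: 45.8
28.9667 [ 619.7 -125.4  225.3] F [0.57 0.53 0.99] M [ 0.018 -0.082  0.017] grip 45.8 q [-0.32  0.54  1.2   0.    1.4  -0.2 ]
tool y ang -7.09 tilt [-1.e-03  7.e-04 -1.e+00]
n_side.npz {'+x': (309, np.float64(2.45), 1.26, -0.14, 129.5), '-x': (218, np.float64(-1.45), -0.03, 0.19, 129.5), '+y': (79, np.float64(-5.84), -3.39, 0.22, 130.3), '-y': (83, np.float64(4.94), 2.6, 0.99, 130.1)}
plane tilt x,y deg [0.24 0.09] z0 130.3 263
n_top.npz {'+x': (367, np.float64(1.31), 1.86, -0.03, 130.6), '-x': (307, np.float64(-1.25), -0.37, 0.01, 130.9), '+y': (105, np.float64(-0.0), -0.05, -0.0, 131.0), '-y': (118, np.float64(-0.6), 0.07, -0.58, 130.9)}
plane tilt x,y deg [-0.   -0.05] z0 131.2 501
n_top.npz +x 304 pct 5,50,95: [-3.57  0.71  6.37] z 130.9
n_top.npz -x 245 pct 5,50,95: [-4.12 -0.46  3.23] z 131.4
n_top.npz +y 94 pct 5,50,95: [-3.78  0.18  3.5 ] z 131.1
n_top.npz -y 93 pct 5,50,95: [-3.45  0.21  4.01] z 131.3
n_side.npz +x 197 pct 5,50,95: [-4.62  0.61  5.11] z 130.7
n_side.npz -x 130 pct 5,50,95: [-4.19 -0.55  4.72] z 130.8
n_side.npz +y 52 pct 5,50,95: [-7.53 -3.64  0.57] z 131.0
n_side.npz -y 62 pct 5,50,95: [-1.69  3.2   6.76] z 130.6
calc ((0.00375127622337601, 0.08753127404416006), 0.8029595919597297)
mouse ((0.21548853856370798, 0.25617885489222303), 0.9060243241212986)
tape ((-0.022272531990083166, -0.004913837266094845), 0.9570997274584241)
```

View pics/n_z.png

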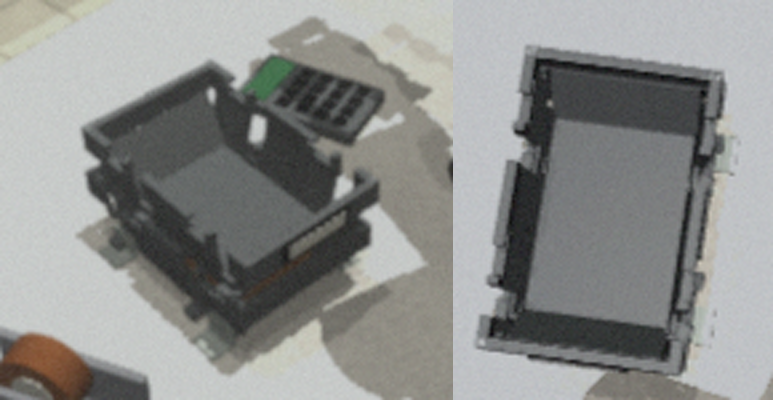

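View pics/n_top.png

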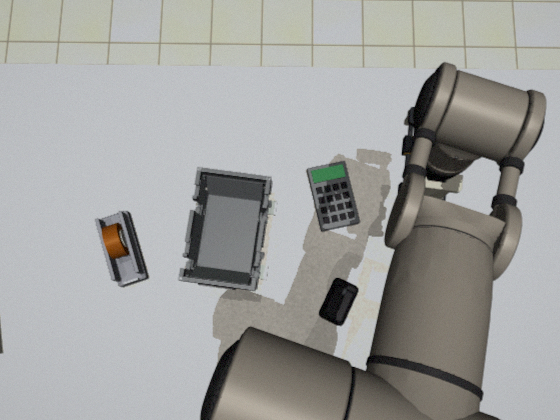

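```bash
python3 -c "
from plant import bot
print(bot.get_obs()['dq'].round(3)); print(bot.close_job())"
```

```text
[ 0.013 -0.003 -0.004 -0.001  0.    -0.003]
the job is handed in; nothing more can be done
None
```

The loose tote is stacked on the packed one, turned half a turn, slid home under the lips and released. I handed the job in at about 29 s of the 61 s allowed.

- **Lowering:** I gripped the tote by a side band, turned it, and let its lugs down into the slot openings. It stood level there, with its rim at 131 mm as expected.
- **Push:** I re-gripped the far end band and slid the tote until it stopped moving. I then leaned on it with about 15.5–16 N (1.6 kg) for around 0.8 s. The highest wrist reading was about 16 N; the wrist only shows this indirectly, and the force between the totes was not measured directly.
- **Final position:** The top camera puts it about 0.6 mm past the computed home position along the slide, within measurement error. Across it is within 0.2 mm, and tilt is at most 0.05°.
- **Level and locked:** The side camera reads 0.24° of tilt and 2.5–3.5 mm off across. It showed the same sideways offset on the fixed packed tote, so I put that down to its calibration. I did not pull-test the lock.
- **Other things:** The calculator and tape dispenser show no shift in the top view. The mouse shows about 0.3 pixel, or roughly 0.6 mm, which I put down to the arm's shadow falling on it. The underside stayed about 10 mm above the carton tops; I saw no contact, but did not check the cartons separately.

One irregularity: the tote slipped about 4 mm down in the fingers at the first lift, and before lowering it sat about 3 mm off along its length. I measured and corrected that before lowering it.

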